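# Index the sample carousel with its ratchet bar

## Task

Bring one of the two empty cups of the sample carousel squarely under the loading guide, ready for the next vial. Draw the handle bar out of its storage sleeve, push its bare shank through the cross hole of the ratchet head until the handle's shoulder is home against the block, and work the carousel with the bar only: the head turns loose one way and carries the carousel the other way, and you must find out by turning which is which, and pump it between its stops. Leave the bar home in the head, do not touch the indexer itself with the gripper or arm, and leave the other things on the worktop where they are.

Things in the scene. Friction and masses are not known exactly. Their poses are not given: they have to be found in the camera images.
- indexer: The sample indexer, fixed to the worktop: round white base, 164 mm diameter, 20 mm high. Origin on its vertical axis at the worktop (z = 0); z up; +x points to the steel loading guide, whose arm (top at z = 100 mm) is carried by a post 105 mm from the axis. The carousel and, over it, the head turn about this axis.
- carousel (a joint): Carousel angle (rad), anticlockwise from above positive, no stops. At 0 the empty cups are on the indexer's +y (cup_a) and -y (cup_b) sides; at +pi/2 cup_b, at -pi/2 cup_a is under the guide. Starts within 0.45 of 0. Stiff bearing (0.25 N m friction): it stays where it is left.
- disc (a point): Centre of the top face of the carousel, an aluminium disc of 148 mm diameter, 31 mm above the worktop. It carries eight grey cups (19 mm diameter, 12 mm high) on a 60 mm radius, 45 degrees apart; six hold white-capped vials (12 mm diameter, tops about 79 mm above the worktop, fixed), two cups facing each other across the disc are empty.
- head (a joint): Ratchet head angle (rad), anticlockwise from above positive, stops at -0.7 and +0.7, starts within 0.25 of 0. In its gripping direction, after up to 0.32 rad of slack whenever it has been turned back, it carries the carousel along (about 0.3 N m). In the loose direction it clicks round lightly (under 0.1 N m) and the carousel stays. Keep below about 1.5 rad/s.
- drum (a point): Centre of the top of the head's grey drum (94 mm diameter, from 37 to 91 mm above the worktop), on the indexer's axis; the steel block stands on it. The ratchet between head and carousel is hidden in the drum: which way it grips differs from run to run and cannot be seen, only found by turning.
- eye (a point): Mouth of the cross hole in the steel block (36 mm along the hole, 30 mm wide, top 121 mm above the worktop): hole centre at the face where the bar goes in, 18 mm from the indexer's axis, 106 mm high. +x runs into the hole, square to the axis; z up. Hole 12 mm diameter, right through, with a 2.5 mm chamfer at this mouth. At head angle 0, +x is the indexer's +x.
- bar: Loose handle bar, 146 mm, about 120 g: round steel shank 10 mm x 58 mm with a round nose, square black handle 16 x 16 x 88 mm. Origin on its axis at the shoulder between them; +x to the nose, handle to x = -88 mm. Lying on the worktop its axis is 8 mm high. Home in the head its origin is at the eye; let go, it stays there, drooping up to 5 degrees.
- sleeve: Aluminium storage sleeve fixed to the worktop, a roofed tunnel 94 x 27 mm, 49 mm high, on a foot 70 mm wide. Origin at the worktop under its mouth; +x points out of it. Bore 19 mm, floor 26 mm high, closed at the back. The bar starts level in it, axis 34 mm high, handle covered, shank sticking out; drawn 92 mm along +x it is free.
- guide (a point): The loading guide: centre of the underside of a small steel ring (26 mm outside diameter) held over the rim of the carousel, 60 mm from the indexer's axis on its +x side, 91 mm above the worktop. Fixed.
- cup_a (a point): Centre of the rim of one empty cup, 60 mm from the axis, 43 mm above the worktop; turns with the carousel.
- cup_b (a point): Centre of the rim of the other empty cup, half a turn from cup_a; turns with the carousel.
- timer: Bystander: white count-down timer, 62 x 66 x 19 mm, origin under its centre.
- petri_dish: Bystander: petri dish, 61 mm diameter, 15 mm high, origin under its centre.
- bottle_100: Bystander: small bottle with a blue screw cap, 56 mm diameter, 104 mm high, origin under its centre.
- rack_lilac: Bystander: low lilac tube rack, 65 x 103 x 22 mm, origin under its centre.
- comb_spare: Bystander: grey gel comb, 26 x 111 x 11 mm, origin under its centre.
- tweezers: Bystander: tweezers, 12 x 130 x 9 mm, origin under their centre.
- casting_tray: Bystander: red gel casting tray, 52 x 190 x 18 mm, origin under its centre.

How it is judged:
By the outcome, as a careful person would: the job done as asked, in the order asked, and still so for the second after the job is handed in, with the robot touching nothing.
It also fails if it takes over 69 s, if anything falls off the work surface, if the arm or the gripper's body presses on something with over 40 N, if the wrist force passes 120 N, or if a joint passes its speed limit or range.

## Robot

A 6-joint arm with a two-finger parallel gripper is mounted at the origin on a cart in front of the work surface, level with it; the furniture and walls round the work are solid. World frame = base frame: x ahead of the robot, y to its left, z up, the work surface at z = 0. Lengths are in m, angles in rad, forces in N, time in s.
With the tool pointing down it reaches from about 0.325 to 0.775 m from the base axis. Payload 5.5 kg.
Tool frame: the origin (TCP) lies on the centre line of the jaws, within the pads' length; the fingertips stand 8 mm ahead of it and the grasp point (between the pads) lies 11 mm behind it; z points along the fingers, y is the line along which they close (so a half turn about z gives the same grasp; the last joint's range is limited). The gripper opens to 88 mm and grips with 3 to 60 N. Pads are 20 mm wide; open, the fingers measure 115 mm over their backs; the gripper's body (75 mm by 178 mm) begins 61 mm behind the grasp point.
Start: joints at [1.145, 0.091, 1.231, -0, 1.82, -0.057], TCP at [0.216, 0.56, 0.231] pointing down, gripper open.
Joint ranges: [-2.87, 2.87], [-0.86, 2.18], [0.17, 2.46], [-1.51, 4.65], [0.06, 2.69], [-2.65, 2.65]. Speed limits (rad/s): [2.57, 2.57, 3.01, 3.14, 3.14, 3.14].

## Interface

Orientations are given as a unit quaternion [x, y, z, w].
In Python, from station import monitor, snapshot, camera_model, env gives the robot as it stands.
- The arm moves only by the shell command python3 -m creep 'ROWS' [FORCE]. ROWS is JSON, one flat list of numbers, 7 for each row, row after row: the turn, a rotation vector about the tool's x, y, z scaled (see below), then the shift along the tool's x, y, z scaled (see below), then the closure, from 0 (fully open) to 1 (shut). In form: [wx, wy, wz, tx, ty, tz, fingers, wx, wy, wz, tx, ty, tz, fingers, ...]. A call has exactly 10 rows; each row shifts and turns the commanded pose from where the row before left it, along the tool's axes as they then stand; what a row does not reach is not made up. The controller multiplies each number of a shift by 0.025 m and each number of a turn by 5 degrees. A row lasts 1/8 s, in which the tool goes at most 62.5 mm and 10.7 degrees, less where a joint would pass 70% of its speed; a pose out of reach is approached as far as the arm can. A call with a number of a shift or a turn outside -1 to 1 is refused whole. A call with a gripper value outside its range is refused whole. The fingers move at their own pace and stop on an object; FORCE is the grip in N (left out, the last holds). Time passes only in rows, so rows that do not move let the fingers close, or fill a call up. It gives the time, the measured TCP pose, the force, the opening and the grip force at its end, in the units of the state.
- monitor.observe(): the state, without advancing time (a new reading comes with each control period).
- snapshot(name): name is "scene" or "top" or "wrist"; returns (picture, depth): 480x640x3 uint8, red, green, blue; 480x640 float32, m along the optical axis (not along the pixel's ray), 0 where there is no reading.
- camera_model(name): a dict with "fovy" (degrees; the focal length in pixels is half the picture's height over the tangent of half this angle, whatever the lens; pixels are square), "cx", "cy" (the principal point, pixels), "R" (3x3) and "t" (3): a world point X has camera coordinates R X + t. Camera axes: x right, y down, z forward; pixel columns grow to the right and rows downward; lengths in m; the calibration is good to about 2 mm. A picture is of the moment at which its call begins: read the wrist's pose just before it. camera_model takes no time and is no camera call; for the wrist camera it gives the pose at the moment of the call.
- env.hand_in(): hands the job in; it is judged then, once.
The state is a dict: "clock": time; "q": joint angles; "qvel": joint speeds; "effort": joint torques, N m; "position": TCP position; "tcp_rot": TCP orientation; "ft_force": force on the tool from outside, world axes, zero at the start; "ft_torque": the same for the moment, N m; "finger_gap": finger opening in m; "gripper_force": force on a finger pad.
Only numpy, scipy, OpenCV 4.12 (cv2) and the standard library are available. Lean on these libraries where they do the work, as an engineer would, in place of code of your own. Each camera call takes 0.05 s, during which the arm holds its last target. There are 200 camera calls.

## Working session

There is one attempt and no reset: what is moved stays moved. The work goes in short steps, Python scripts to look and compute and a shell command to move; the robot and the scene stay as the last step left them, time stands still between calls to the robot, and variables do not carry over. Pictures are saved under pics/ and viewed, at most 10 in all, crops included, and the job is handed in when it is done.

```bash
ls; mkdir -p pics; cat > h.py <<'E'
import numpy as np, cv2
from station import monitor, snapshot, camera_model, env
def ray(name,u,v,m=None):
    m=m or camera_model(name); f=240/np.tan(np.radians(m['fovy'])/2)
    R=np.array(m['R']);t=np.array(m['t'])
    d=R.T@np.array([(u-m['cx'])/f,(v-m['cy'])/f,1.]); return -R.T@t,d
def onz(name,u,v,z,m=None):
    c,d=ray(name,u,v,m); return c+d*(z-c[2])/d[2]
def cloud(name,dep,m=None):
    m=m or camera_model(name); f=240/np.tan(np.radians(m['fovy'])/2)
    R=np.array(m['R']);t=np.array(m['t']); v,u=np.mgrid[0:480,0:640]
    p=np.stack([(u-m['cx'])/f*dep,(v-m['cy'])/f*dep,dep],-1)
    P=(p-t)@R; P[dep==0]=np.nan; return P
E
python3 - <<'E'
from h import *
s=monitor.observe();print(s['clock'],s['position'],s['tcp_rot'],s['ft_force'])
for n in('top','scene'):
    p,d=snapshot(n);cv2.imwrite(f'pics/{n}0.png',p[...,::-1]);np.save(n+'0',d);np.save(n+'0p',p);m=camera_model(n);print(n,m)
E
```

```text
pics
0.0 [0.21617125 0.55940907 0.22951987] [ 1.83347763e-01  9.83047645e-01 -9.34193107e-04 -2.30959106e-04] [-0.66094625  0.92682546 -0.58358357]
top {'fovy': 51.807955722835715, 'cx': 316.9398393444238, 'cy': 231.6140895816717, 'R': array([[ 5.31527662e-04, -9.99939854e-01, -1.09546890e-02],
       [-9.98287010e-01,  1.10312105e-04, -5.85066934e-02],
       [ 5.85043829e-02,  1.09670217e-02, -9.98226909e-01]]), 't': array([0.04032387, 0.51927466, 1.19084778])}
scene {'fovy': 48.6472343808779, 'cx': 323.1733201190252, 'cy': 241.14393355045917, 'R': array([[ 0.58884654, -0.80802057,  0.01903961],
       [-0.42900241, -0.33242737, -0.8399101 ],
       [ 0.68499393,  0.48641012, -0.54239148]]), 't': array([-0.28569512,  0.28572308,  0.85754122])}
```

View pics/top0.png

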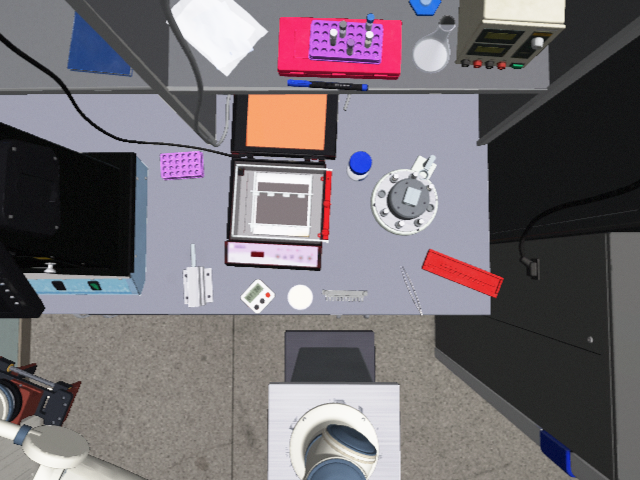

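View pics/scene0.png

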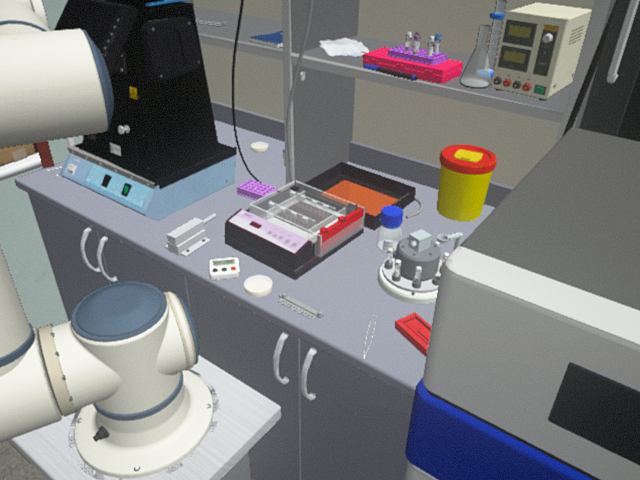

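The top view shows the sleeve at about (198,285) with the shank up to (193,247), the indexer at (404,202) with the guide at about (425,168), and the block at (411,197). The scene view shows the same layout, and a shelf lies beyond the bench. Next I get rough coordinates.

```bash
python3 - <<'E'
from h import *
d=np.load('top0.npy');P=cloud('top',d);np.set_printoptions(precision=3,suppress=True)
print('shelf edge',P[85,400],P[85,460]); print('bottle',P[160,360])
def comp(r0,r1,c0,c1,z0,z1,l):
    Q=P[r0:r1,c0:c1].reshape(-1,3);Q=Q[(Q[:,2]>z0)&(Q[:,2]<z1)];print(l,len(Q),Q.mean(0),Q.min(0),Q.max(0));return Q
sh=comp(240,265,185,203,.025,.045,'shank');c=sh.mean(0);u=np.linalg.svd((sh-c)[:,:2])[2][0];print(u,np.degrees(np.arctan2(u[1],u[0])))
sl=comp(262,310,180,217,.04,.06,'sleeve top');c=sl.mean(0);u=np.linalg.svd((sl-c)[:,:2])[2][0];print(u,np.degrees(np.arctan2(u[1],u[0])))
comp(160,240,365,445,.012,.024,'base')
comp(160,240,365,445,.085,.094,'drum')
b=comp(160,240,365,445,.114,.126,'block')
g=comp(150,190,405,445,.094,.106,'guide')
for r in(150,190):print(r,P[r,240],P[r,285], P[r,325])
print('psu box',P[250,100],P[200,140])
m=camera_model('wrist');R=np.array(m['R']);print('wrist cam',-R.T@m['t'],R,m['fovy'])
E
```

```text
shelf edge [ 0.75  -0.106  0.386] [ 0.749 -0.208  0.388]
bottle [ 0.678 -0.059  0.103]
shank 90 [0.465 0.339 0.039] [0.44  0.334 0.033] [0.491 0.346 0.044]
[-0.997 -0.077] -175.60807973949147
sleeve top 501 [0.388 0.333 0.05 ] [0.341 0.318 0.04 ] [0.445 0.351 0.056]
[-0.997 -0.072] -175.84797816863932
base 656 [ 0.605 -0.169  0.019] [ 0.513 -0.25   0.012] [ 0.696 -0.077  0.024]
drum 846 [ 0.593 -0.169  0.091] [ 0.537 -0.216  0.085] [ 0.67  -0.071  0.094]
block 219 [ 0.593 -0.171  0.122] [ 0.573 -0.19   0.117] [ 0.613 -0.152  0.126]
guide 177 [ 0.655 -0.206  0.099] [ 0.612 -0.23   0.094] [ 0.69  -0.162  0.106]
150 [0.72  0.23  0.019] [0.719 0.119 0.022] [0.719 0.021 0.023]
190 [0.618 0.225 0.043] [0.614 0.115 0.071] [0.611 0.021 0.09 ]
psu box [0.471 0.497 0.18 ] [0.592 0.46  0.057]
wrist cam [0.141 0.59  0.383] [[ 0.361  0.933 -0.002]
 [ 0.891 -0.344  0.295]
 [ 0.274 -0.108 -0.956]] 71.96928089998552
```

```bash
cat >> h.py <<'E'
from scipy.spatial.transform import Rotation as Ro
np.set_printoptions(precision=4,suppress=True)
def to(p,yaw=None,s=None):
    "units of shift (tool axes now) and of turn about tool z to reach p and tool-x heading yaw (deg)"
    s=s or monitor.observe();R=Ro.from_quat(s['tcp_rot']).as_matrix()
    tilt=np.degrees(np.cross(R[:,2],[0,0,-1]))@R
    y0=np.degrees(np.arctan2(R[1,0],R[0,0]));print('clock',round(s['clock'],2),'tcp',s['position'],'yaw',y0%360,'tiltfix units',tilt/5)
    print('shift units now',R.T@(np.array(p)-s['position'])/.025)
    if yaw is not None:
        print('turn z units',-((yaw-y0+180)%360-180)/5)
        a=np.radians(yaw);R2=np.array([[np.cos(a),np.sin(a),0],[np.sin(a),-np.cos(a),0],[0,0,-1]]).T.T
        print('shift units if turned first',R2.T@(np.array(p)-s['position'])/.025)
E
python3 -m creep '[0,0,0,-0.98,-0.96,0,0.5, 0,0,0,-0.98,-0.96,0,0.5, 0,0,0,-0.98,-0.96,0,0.5, 0,0,0,-0.98,-0.96,0,0.5, 0,0,0,-0.98,-0.96,0,0.5, 0,0,0,-0.98,-0.96,0,0.5, 0,0,0,-0.98,-0.96,0,0.5, 0,0,-1,0,0,0,0.5, 0,0,-1,0,0,0,0.5, 0,0,-1,0,0,0,0.5]' 20
python3 -c "
from h import *
to([.465,.339,.16],184.3)"
```

```text
clock: 1.35
position: [0.3157, 0.3409, 0.2302]
tcp_rot: [0.052, 0.999, -0.0, -0.0]
ft_force: [-0.1, 0.6, 0.4]
finger_gap: 0.0438
gripper_force: 0.0
clock 1.35 tcp [0.3157 0.3409 0.2302] yaw 174.01227318459584 tiltfix units [-0.0064 -0.006   0.    ]
shift units now [-5.9501  0.5507  2.8046]
turn z units -2.057545363080834
shift units if turned first [-5.951  -0.5221  2.808 ]
```

```bash
python3 -m creep '[0,0,-1,0,0,0,0.5, 0,0,-1.0,0,0,0,0.5, 0,0,0,-1,0,0.4,0.5, 0,0,0,-1,0,0.4,0.5, 0,0,0,-1,-0.1,0.4,0.5, 0,0,0,-1,-0.2,0.4,0.5, 0,0,0,-1,-0.2,0.4,0.5, 0,0,0,-1,0,0,0.5, 0,0,0,0,0,0,0.5, 0,0,0,0,0,0,0.5]'
python3 - <<'E'
from h import *
to([.465,.339,.16],184.3)
m=camera_model('wrist');p,d=snapshot('wrist');cv2.imwrite('pics/w1.png',p[...,::-1])
P=cloud('wrist',d,m);np.save('w1P',P)
for n,z0,z1 in(('shank',.03,.0415),('roof',.046,.053)):
    M=(P[...,2]>z0)&(P[...,2]<z1)&(abs(P[...,1]-.338)<.03)&(P[...,0]<.52)
    if n=='shank':M&=(P[...,0]>.447)&(abs(P[...,1]-.338)<.014)
    Q=P[M];c=Q.mean(0);u=np.linalg.svd((Q-c)[:,:2],full_matrices=False)[2][0];print(n,len(Q),c,Q.min(0),Q.max(0),np.degrees(np.arctan(u[1]/u[0])))
E
```

```text
clock: 2.6
position: [0.4656, 0.3388, 0.1805]
tcp_rot: [-0.034, 0.999, -0.0, -0.0]
ft_force: [-0.7, 0.4, -0.2]
finger_gap: 0.0442
gripper_force: 0.0
clock 2.6 tcp [0.4656 0.3388 0.1805] yaw 183.87553085720535 tiltfix units [-0.0015 -0.0096  0.    ]
shift units now [0.0221 0.0089 0.8184]
turn z units -0.08489382855893837
shift units if turned first [0.0228 0.009  0.8184]
shank 446 [0.4677 0.3382 0.0378] [0.447  0.3326 0.034 ] [0.4902 0.3438 0.0405] 3.50794269178001
roof 3825 [0.3859 0.3329 0.0486] [0.341  0.3167 0.0462] [0.4352 0.3493 0.0513] 3.7645510740502774
```

View pics/w1.png

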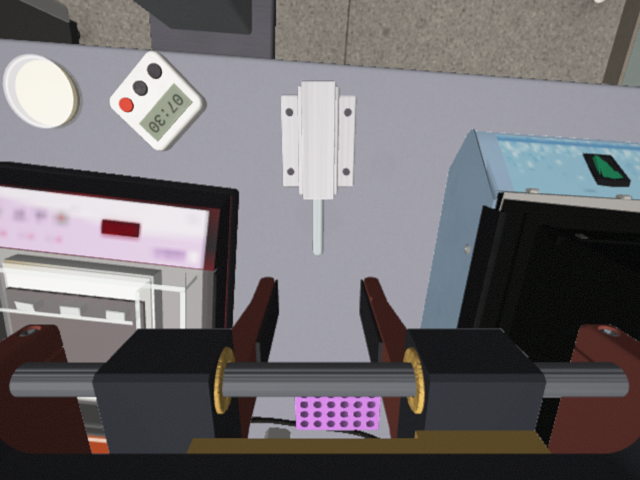

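The wrist view shows the sleeve mouth at about (318,198) and the nose at (318,253), with the fingers aligned over it. By depth, the shank is at (0.468,0.338) and the axis heads 3.7°. Now I go down and grip.

```bash
python3 -m creep '[0,0,0,-0.2,0,1,0.5, 0,0,0,0,0,1,0.5, 0,0,0,0,0,1,0.5, 0,0,0,0,0,1,0.5, 0,0,0,0,0,1,0.6, 0,0,0,0,0,1,0.6, 0,0,0,0,0,0.3,0.6, 0,0,0,0,0,0,1, 0,0,0,0,0,0,1, 0,0,0,0,0,0,1]' 25
python3 -m creep '[0,0,0,0,0,0,1, 0,0,0,-0.2,0,0,1, 0,0,0,-0.4,0,0,1, 0,0,0,-0.4,0,0,1, 0,0,0,-0.4,0,0,1, 0,0,0,-0.4,0,0,1, 0,0,0,-0.2,0,0,1, 0,0,0,0,0,0,1, 0,0,0,0,0,0,0.6, 0,0,0,0,0,0,0.6]'
```

```text
clock: 3.9
position: [0.4718, 0.3395, 0.0245]
tcp_rot: [-0.034, 0.999, 0.0, 0.001]
ft_force: [-0.5, 0.2, 0.5]
finger_gap: 0.0095
gripper_force: 25.0
clock: 5.15
position: [0.5208, 0.3425, 0.0231]
tcp_rot: [-0.034, 0.999, -0.0, -0.0]
ft_force: [1.3, -0.2, -0.5]
finger_gap: 0.0258
gripper_force: 0.0
```

```bash
python3 -m creep '[0,0,0,0,0,0,0.5, 0,0,0,0.6,0,-0.1,0.5, 0,0,0,0.6,0,-0.1,0.5, 0,0,0,0.6,0,0,0.5, 0,0,0,0.6,0,0,0.6, 0,0,0,0.25,0,0,0.6, 0,0,0,0,0,0,1, 0,0,0,0,0,0,1, 0,0,0,0,0,0,1, 0,0,0,0,0,0,1]' 40
python3 - <<'E'
from h import *
to([.5,.345,.16])
m=camera_model('wrist');p,d=snapshot('wrist');cv2.imwrite('pics/w2.png',p[...,::-1])
P=cloud('wrist',d,m)
p,d=snapshot('scene');cv2.imwrite('pics/s2.png',cv2.resize(p[190:270,140:260,::-1],(720,480)))
E
```

```text
clock: 6.4
position: [0.4553, 0.338, 0.0281]
tcp_rot: [-0.034, 0.999, 0.0, 0.0]
ft_force: [-0.2, 1.1, -0.2]
finger_gap: 0.0158
gripper_force: 40.0
clock 6.4 tcp [0.4553 0.338  0.0281] yaw 183.85384580695708 tiltfix units [0.0006 0.0018 0.    ]
shift units now [-1.8026  0.1578 -5.2743]
```

View pics/w2.png

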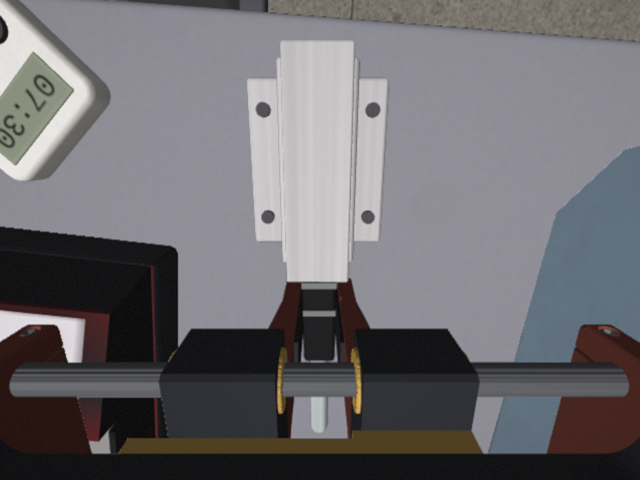

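The wrist view shows the black handle held between the fingers at (319,335), just ahead of the sleeve mouth, with the nose at (319,430). Next I draw it fully out and lift.

```bash
python3 -m creep '[0,0,0,-0.4,0,0,1, 0,0,0,-0.5,0,0,1, 0,0,0,-0.5,0,0,1, 0,0,0,-0.5,0,0,1, 0,0,0,-0.2,0,-0.2,1, 0,0,0,0,0,-1,1, 0,0,0,0,0,-1,1, 0,0,0,0,0,-1,1, 0,0,0,0,0,-1,1, 0,0,0,0,0,-1,1]'
python3 - <<'E'
from h import *
to([.48,-.10,.21],149)
p,d=snapshot('scene');np.save('s3',d);P=cloud('scene',d)
s=monitor.observe()['position']
D=P-s
M=(abs(D[...,1])<.05)&(D[...,0]>.04)&(D[...,0]<.12)&(abs(D[...,2])<.04)
print(M.sum());Q=P[M]
if len(Q):
  c=Q.mean(0);u=np.linalg.svd(Q-c,full_matrices=False)[2][0];print(c,u*np.sign(u[0]),Q.min(0),Q.max(0))
cv2.imwrite('pics/s3.png',cv2.resize(p[120:280,140:380,::-1],(720,480)))
E
```

```text
clock: 7.75
position: [0.5074, 0.3416, 0.1594]
tcp_rot: [-0.034, 0.999, 0.0, 0.0]
ft_force: [0.2, -0.1, -1.6]
finger_gap: 0.0156
gripper_force: 40.0
clock 7.75 tcp [0.5074 0.3416 0.1594] yaw 183.87543672994343 tiltfix units [0.0019 0.0018 0.    ]
shift units now [  2.2866 -17.5494  -2.0287]
turn z units 6.975087345988686
shift units if turned first [ -8.1587 -15.7054  -2.0253]
46
[0.5701 0.3444 0.1603] [ 0.9945  0.077  -0.0717] [0.5513 0.3378 0.1538] [0.5898 0.3502 0.1661]
```

View pics/s3.png

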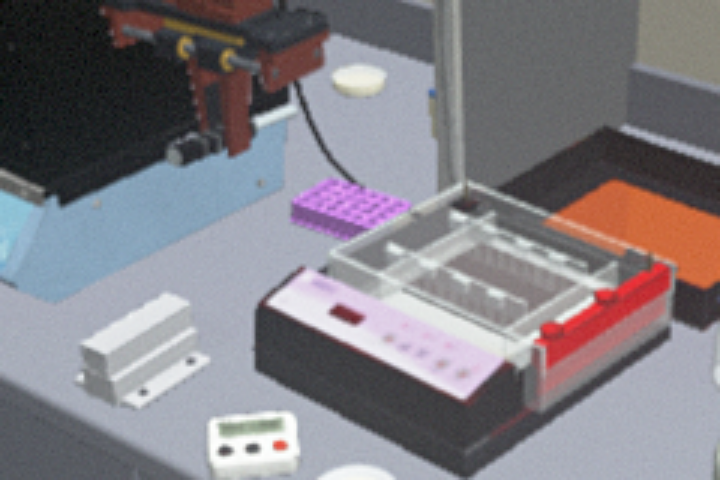

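The bar is free and held, with its nose about 4° low. Now I go across to the indexer.

```bash
python3 -m creep '[0,-0.8,0,0,-1,-0.2,1, 0,0,0,0.2,-1,-0.2,1, 0,0,0,0.2,-1,-0.2,1, 0,0,0,0.2,-1,-0.2,1, 0,0,0,0.2,-1,-0.2,1, 0,0,0,0.2,-1,-0.2,1, 0,0,0,0.2,-1,-0.2,1, 0,0,0,0.2,-1,-0.2,1, 0,0,0,0.2,-1,0,1, 0,0,0,0,-1,0,1]'
python3 -c "
from h import *
to([.465,-.093,.2],149);to([.465,-.093,.2],166)"
```

```text
clock: 9.05
position: [0.4818, 0.0885, 0.1952]
tcp_rot: [-0.034, 0.999, 0.001, 0.035]
ft_force: [0.4, 0.3, -1.7]
finger_gap: 0.0156
gripper_force: 40.0
clock 9.05 tcp [0.4818 0.0885 0.1952] yaw 183.88171665153624 tiltfix units [0.0006 0.8027 0.    ]
shift units now [ 1.144  -7.1987 -0.2713]
turn z units 6.976343330307247
shift units if turned first [-3.1651 -6.5689 -0.1901]
clock 9.05 tcp [0.4818 0.0885 0.1952] yaw 183.88171665153624 tiltfix units [0.0006 0.8027 0.    ]
shift units now [ 1.144  -7.1987 -0.2713]
turn z units 3.5763433303072363
shift units if turned first [-1.1063 -7.2072 -0.1901]
```

```bash
python3 -m creep '[0.07,0,0.9,0,-0.9,-0.05,1, 0.07,0,0.9,0,-0.9,-0.05,1, 0.07,0,0.9,0,-0.9,-0.05,1, 0.07,0,0.9,-0.1,-0.9,-0.05,1, 0.07,0,0.9,-0.2,-0.9,0,1, 0.07,0,0.9,-0.2,-0.9,0,1, 0.07,0,0.9,-0.3,-0.9,0,1, 0.05,0,0.7,-0.3,-0.9,0,1, 0,0,0,0,0,0,1, 0,0,0,0,0,0,1]'
python3 - <<'E'
from h import *
to([.465,-.093,.2],149)
m=camera_model('wrist');p,d=snapshot('wrist');cv2.imwrite('pics/w4.png',p[...,::-1]);np.save('w4',d);import pickle;pickle.dump((m,p),open('w4.pkl','wb'))
E
```

```text
clock: 10.3
position: [0.4706, -0.0932, 0.2024]
tcp_rot: [0.269, 0.963, -0.011, 0.034]
ft_force: [0.5, 0.1, -0.8]
finger_gap: 0.0157
gripper_force: 40.0
clock 10.3 tcp [ 0.4706 -0.0932  0.2024] yaw 148.83049474639904 tiltfix units [-0.0418  0.8125  0.    ]
shift units now [ 0.2019 -0.1098  0.0843]
turn z units -0.033901050720191964
shift units if turned first [ 0.1958 -0.1095  0.098 ]
```

View pics/w4.png

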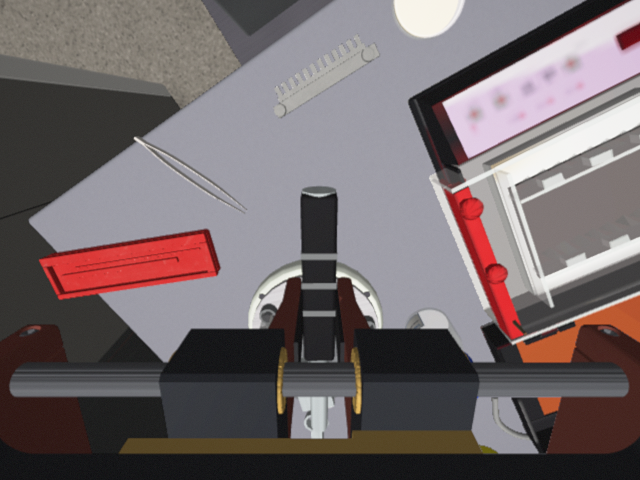

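The wrist view shows the bar held straight, with the handle end at (320,190) and the bands along it. The gripper hides the block, so the top and scene cameras must do the alignment.

```bash
python3 - <<'E'
from h import *
d0=np.load('top0.npy');P=cloud('top',d0)
B=(P[...,2]>.113)&(P[...,2]<.128)&(np.hypot(P[...,0]-.593,P[...,1]+.171)<.035)
Q=P[B];r=cv2.minAreaRect((Q[:,:2]*1000).astype(np.float32));print('block',len(Q),Q.mean(0),r)
# moments of uniform rect
C=np.cov((Q[:,:2]*1000).T);w,v=np.linalg.eigh(C);print('sides',np.sqrt(12*w),'long dir',np.degrees(np.arctan2(v[1,1],v[0,1])))
M=(P[...,2]>.084)&(P[...,2]<.128)&(np.hypot(P[...,0]-.593,P[...,1]+.171)<.056)
pts=P[M][:,:2]
c,rad=cv2.minEnclosingCircle((pts*1000).astype(np.float32));print('drum+',pts.mean(0),c,rad)
M=(P[...,2]>.010)&(np.hypot(P[...,0]-.593,P[...,1]+.171)<.09)
# base silhouette at z=.02: circle fit on rim points
Z=P[...,2];D=np.hypot(P[...,0]-.593,P[...,1]+.171)
S=(Z>.012)&(Z<.026)&(D<.095);pts=(P[S][:,:2]*1000).astype(np.float32);print('base circle',cv2.minEnclosingCircle(pts))
S=(Z>.085)&(Z<.108)&(D>.05)&(D<.13)&(P[...,0]>.6)&(P[...,1]<-.17);q=P[S];print('guide',len(q),q.mean(0));c=np.array([.593,-.17]);a=np.degrees(np.arctan2(q[:,1]-c[1],q[:,0]-c[0]));print('angle',a.mean(),a.std())
p,d=snapshot('top');np.save('t4',d);T=cloud('top',d);s=monitor.observe()['position']
h=np.array([np.cos(np.radians(-31.2)),np.sin(np.radians(-31.2))])
E=T[...,:2]-s[:2];al=E@h;la=E@np.array([-h[1],h[0]])
S=(al>.045)&(al<.1)&(abs(la)<.02)&(abs(T[...,2]-.21)<.03);q=T[S];print('shank',len(q),q.mean(0),q.min(0),q.max(0))
if len(q)>5:
  u=np.linalg.svd(q-q.mean(0),full_matrices=False)[2][0];print(u)
a=cv2.resize(np.load('top0p.npy')[145:245,355:455,::-1],(560,560),interpolation=cv2.INTER_CUBIC)
b=cv2.resize(p[145:245,340:440,::-1],(560,560),interpolation=cv2.INTER_CUBIC)
cv2.imwrite('pics/t4.png',cv2.resize(np.hstack([a,b]),(800,400)))
E
```

```text
block 230 [ 0.5928 -0.1706  0.1222] ((592.913818359375, -171.1429901123047), (30.187591552734375, 36.287418365478516), 72.19950103759766)
sides [31.0686 36.89  ] long dir 159.0223107359063
drum+ [ 0.5921 -0.1696] (596.4723510742188, -174.12420654296875) 51.314266204833984
base circle ((598.6727905273438, -174.5156707763672), 88.29829406738281)
guide 145 [ 0.6638 -0.2116  0.0992]
angle -30.521114811724015 4.747131670461743
shank 64 [ 0.5313 -0.1272  0.2113] [ 0.5192 -0.1361  0.2039] [ 0.5441 -0.1168  0.2174]
[-0.8451  0.5307  0.0652]
```

View pics/t4.png

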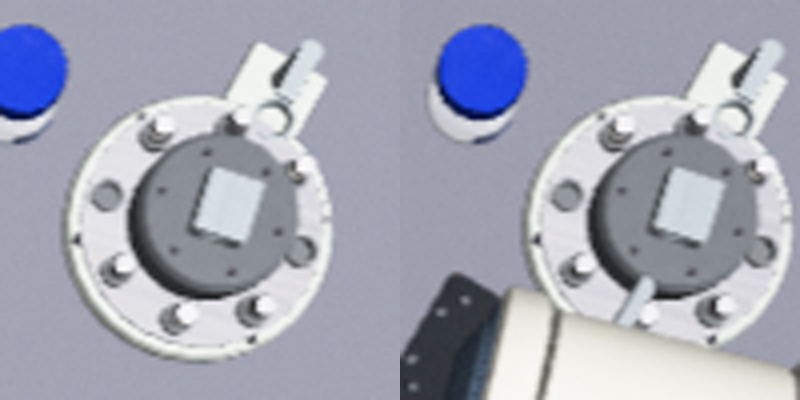

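The left crop shows the empty cups at (108,194) and (300,250), and the block's long axis tilts relative to the guide. The right crop shows the shank at (635,300) clear of the gripper. I check the shank's line and pitch in the scene camera before aligning.

```bash
cat > shank.py <<'E'
from h import *
def shank(names=('scene','top'),n=4,lo=.045,hi=.095,zoff=.011,lat=.015):
    s=monitor.observe();R=Ro.from_quat(s['tcp_rot']).as_matrix();h=-R[:,0].copy();h[2]=0;h/=np.linalg.norm(h);L=np.array([-h[1],h[0],0])
    for nm in names:
        q=[]
        for i in range(n):
            p,d=snapshot(nm);T=cloud(nm,d);E=T-s['position'];al=E@h;la=E@L
            S=(al>lo)&(al<hi)&(abs(la)<lat)&(abs(E[...,2]-zoff)<.022);q.append(np.c_[al[S],la[S],E[S][:,2]])
        q=np.vstack(q)
        if len(q)<20: print(nm,'few',len(q));continue
        a=np.polyfit(q[:,0],q[:,1],1);b=np.polyfit(q[:,0],q[:,2],1)
        print(nm,len(q),'al',q[:,0].min(),q[:,0].max(),'heading rel deg',np.degrees(np.arctan(a[0])),'lat at .07',np.polyval(a,.07),'pitch deg',np.degrees(np.arctan(b[0])),'surf z rel at .07',np.polyval(b,.07),'res',np.std(q[:,2]-np.polyval(b,q[:,0])))
    print('heading of -x tool',np.degrees(np.arctan2(h[1],h[0])))
if __name__=='__main__': shank()
E
python3 shank.py
```

```text
scene 348 al 0.04500366114319591 0.08399993965624539 heading rel deg 0.4391734423085588 lat at .07 -0.0009844832089383102 pitch deg -0.6733543658383851 surf z rel at .07 0.005160883483438177 res 0.002659098248357979
top 260 al 0.05587803150484145 0.08521292234412187 heading rel deg -1.029933644694635 lat at .07 0.0015945716162337454 pitch deg -0.1811145434696828 surf z rel at .07 0.008521156130941253 res 0.0020771953722412625
heading of -x tool -31.13043221593472
```

```bash
python3 -m creep '[-0.05,0,-0.75,0,0,0,1, -0.05,0,-0.75,0,0,0,1, -0.05,0,-0.7,0,0,0,1, 0,0,0,0,0,0,1, 0,0,0,0,0,0,1, 0,0,0,0,0,0,1, 0,0,0,0,0,0,1, 0,0,0,0,0,0,1, 0,0,0,0,0,0,1, 0,0,0,0,0,0,1]'
python3 -c "
from h import *
to([.4825,-.1316,.102],160)"
```

```text
clock: 12.05
position: [0.4706, -0.0936, 0.2026]
tcp_rot: [0.175, 0.984, -0.008, 0.034]
ft_force: [-0.3, -0.4, -2.0]
finger_gap: 0.0157
gripper_force: 40.0
clock 12.05 tcp [ 0.4706 -0.0936  0.2026] yaw 159.80581032416592 tiltfix units [-0.0529  0.8059  0.    ]
shift units now [-0.6872 -1.2424  4.0877]
turn z units -0.03883793516681635
shift units if turned first [-0.9683 -1.2646  4.0235]
```

```bash
python3 -m creep '[0,0,0,-0.2,-0.62,0.2,1, 0,0,0,-0.2,-0.62,0.3,1, 0,0,0,-0.1,0,0.8,1, 0,0,0,-0.1,0,0.8,1, 0,0,0,-0.1,0,0.8,1, 0,0,0,0,0,0.8,1, 0,0,0,0,0,0.39,1, 0,0,0,0,0,0,1, 0,0,0,0,0,0,1, 0,0,0,0,0,0,1]'
python3 - <<'E'
from shank import *
to([.4825,-.1316,.102],160)
shank(n=6,hi=.082,zoff=.004)
p,d=snapshot('scene');cv2.imwrite('pics/s5.png',cv2.resize(p[190:310,350:470,::-1],(600,600),interpolation=cv2.INTER_CUBIC))
p,d=snapshot('top');T=cloud('top',d)
B=(T[...,2]>.115)&(T[...,2]<.128)&(np.hypot(T[...,0]-.593,T[...,1]+.171)<.030);Q=T[B];C=np.cov((Q[:,:2]*1000).T);w,v=np.linalg.eigh(C);print(Q.mean(0),'sides',np.sqrt(12*w),np.degrees(np.arctan2(v[1,1],v[0,1])))
E
```

```text
clock: 13.3
position: [0.4833, -0.1318, 0.103]
tcp_rot: [0.175, 0.984, -0.009, 0.035]
ft_force: [0.1, -0.3, -2.0]
finger_gap: 0.0155
gripper_force: 40.0
clock 13.3 tcp [ 0.4833 -0.1318  0.103 ] yaw 159.8137599572304 tiltfix units [-0.053   0.8259  0.    ]
shift units now [ 0.035  -0.0033  0.0379]
turn z units -0.03724800855392232
shift units if turned first [ 0.0322 -0.0034  0.0403]
scene 425 al 0.04536639145775301 0.0819143299072685 heading rel deg -2.0847944010718873 lat at .07 -0.0012296876694862183 pitch deg -22.913859926223083 surf z rel at .07 -0.009591605106093519 res 0.0057007147470367545
top 492 al 0.060494461465001106 0.08199213131482029 heading rel deg -4.5976834591259506 lat at .07 0.0015884842740759098 pitch deg -38.794175740342155 surf z rel at .07 0.0007725731860864712 res 0.009142579823785912
heading of -x tool -20.18624004276961
[ 0.593  -0.171   0.1222] sides [30.7325 36.8202] 163.63979284203373
```

View pics/s5.png

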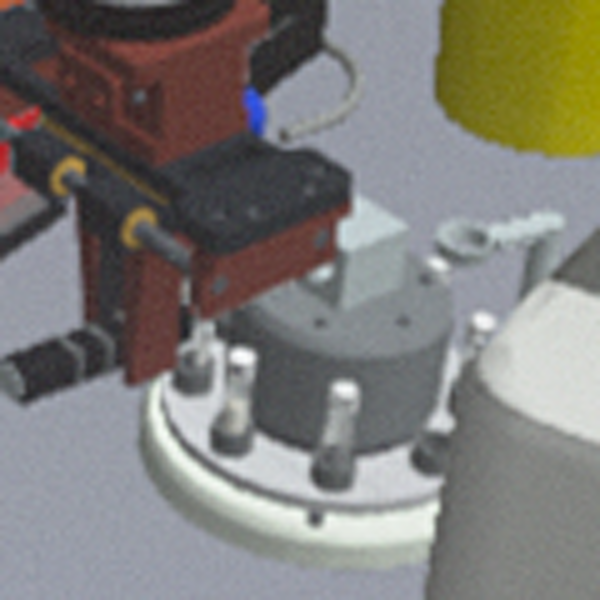

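The scene view shows the gripper hiding the eye. The handle is level, and the shank tip is at about (315,285), just short of the block. The drum got into the fit, so I repeat it with a tighter window.

```bash
sed -i 's/<.022/<win/;s/lat=.015/lat=.015,win=.022/' shank.py; python3 - <<'E'
from shank import *
shank(('top',),n=6,lo=.055,hi=.088,zoff=.008,lat=.011,win=.008)
shank(('scene',),n=3,lo=.07,hi=.088,zoff=.004,lat=.011,win=.009)
E
```

```text
top 256 al 0.06157507546951834 0.08437789619978578 heading rel deg 1.946308787681128 lat at .07 0.001997964082295921 pitch deg -3.0011777502926082 surf z rel at .07 0.008643219191461972 res 0.002258824101273116
heading of -x tool -20.19189329748721
scene few 17
heading of -x tool -20.18986598007162
```

```bash
python3 -m creep '[0,0,0,-0.2,-0.03,0.014,1, 0,0,0,-0.2,0,0.014,1, 0,0,0,-0.2,0,0.014,1, 0,0,0,-0.2,0,0.014,1, 0,0,0,-0.2,0,0.014,1, 0,0,0,-0.2,0,0.014,1, 0,0,0,0,0,0,1, 0,0,0,0,0,0,1, 0,0,0,0,0,0,1, 0,0,0,0,0,0,1]'
python3 -c "
from h import *
to([.4825,-.1316,.102],160);s=monitor.observe();print(s['ft_force'],s['ft_torque'])"
```

```text
clock: 15.7
position: [0.5107, -0.1427, 0.102]
tcp_rot: [0.175, 0.984, -0.008, 0.034]
ft_force: [-0.1, -0.6, -0.9]
finger_gap: 0.0156
gripper_force: 40.0
clock 15.7 tcp [ 0.5107 -0.1427  0.102 ] yaw 159.81280574403021 tiltfix units [-0.0533  0.8069  0.    ]
shift units now [ 1.2102  0.0271 -0.0849]
turn z units -0.03743885119395714
shift units if turned first [1.213  0.0314 0.0007]
[-0.0973 -0.5694 -0.9331] [-0.0806 -0.0018 -0.0389]
```

```bash
python3 -m creep '[0,0,0,-0.2,0,0.014,1, 0,0,0,-0.2,0,0.014,1, 0,0,0,-0.2,0,0.014,1, 0,0,0,-0.2,0,0.014,1, 0,0,0,-0.15,0,0.01,1, 0,0,0,0,0,0,1, 0,0,0,0,0,0,1, 0,0,0,0,0,0,0.65, 0,0,0,0,0,0,0.65, 0,0,0,0,0,0,0.65]'
python3 - <<'E'
from shank import *
to([.4825,-.1316,.102],160);s=monitor.observe();print(s['ft_force'],s['ft_torque'])
p,d=snapshot('scene');cv2.imwrite('pics/s6.png',cv2.resize(p[190:310,350:470,::-1],(600,600),interpolation=cv2.INTER_CUBIC))
E
```

```text
clock: 16.95
position: [0.5332, -0.151, 0.1022]
tcp_rot: [0.175, 0.984, -0.008, 0.034]
ft_force: [-0.6, -0.2, 0.7]
finger_gap: 0.0307
gripper_force: 0.0
clock 16.95 tcp [ 0.5332 -0.151   0.1022] yaw 159.81161915504356 tiltfix units [-0.0529  0.8097  0.    ]
shift units now [ 2.1646  0.0275 -0.1464]
turn z units -0.03767616899128825
shift units if turned first [2.1694 0.0353 0.007 ]
[-0.6392 -0.1832  0.6992] [ 0.0426  0.0489 -0.0284]
```

View pics/s6.png

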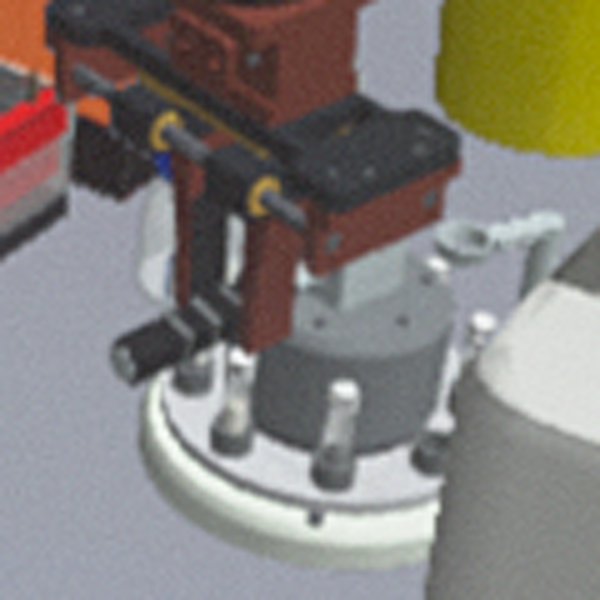

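The scene view shows the shank in the block and the handle slightly drooped. I regrip near the handle end.

```bash
python3 -m creep '[0,0,0,0.3,0,0.05,0.65, 0,0,0,0.5,0,0.05,0.65, 0,0,0,0.5,0,0.05,0.65, 0,0,0,0.4,0,0.03,0.65, 0,0,0,0,0,0,0.65, 0,0,0,0,0,0,1, 0,0,0,0,0,0,1, 0,0,0,0,0,0,1, 0,0,0,-0.15,0,0,1, 0,0,0,-0.15,0,0,1]' 40
python3 -c "
from h import *
to([.4825,-.1316,.102],160);s=monitor.observe();print(s['ft_force'],s['ft_torque'])"
```

```text
clock: 18.25
position: [0.4988, -0.1385, 0.0941]
tcp_rot: [0.175, 0.984, -0.008, 0.031]
ft_force: [-10.2, 4.3, 1.8]
finger_gap: 0.0164
gripper_force: 40.0
clock 18.25 tcp [ 0.4988 -0.1385  0.0941] yaw 159.8050325071079 tiltfix units [-0.0565  0.7353  0.    ]
shift units now [ 0.6838  0.0315 -0.3591]
turn z units -0.03899349857841798
shift units if turned first [ 0.7053  0.0356 -0.3143]
[-10.2416   4.3      1.8055] [ 0.472   1.5706 -0.0801]
```

```bash
python3 -m creep '[0,0,0,-0.06,0,0.01,1, 0,0,0,-0.06,0,0.01,1, 0,0,0,-0.06,0,0.01,1, 0,0,0,-0.06,0,0.01,1, 0,0,0,0,0,0,1, 0,0,0,0,0,0,1, 0,0,0,0,0,0,1, 0,0,0,0,0,0,1, 0,0,0,0,0,0,1, 0,0,0,0,0,0,1]' 40
python3 - <<'E'
from h import *
to([.4825,-.1316,.102],160);s=monitor.observe();print(s['ft_force'],s['ft_torque'])
m=camera_model('wrist');p,d=snapshot('wrist');cv2.imwrite('pics/w7.png',p[150:450,170:470,::-1].repeat(2,0).repeat(2,1))
q,d=snapshot('scene');cv2.imwrite('pics/s7.png',cv2.resize(q[190:310,350:470,::-1],(600,600),interpolation=cv2.INTER_CUBIC))
a=np.hstack([cv2.imread('pics/w7.png')[:480],cv2.resize(cv2.imread('pics/s7.png'),(480,480))]);cv2.imwrite('pics/c7.png',cv2.resize(a,(800,356)))
E
```

```text
clock: 19.5
position: [0.5042, -0.1403, 0.094]
tcp_rot: [0.175, 0.984, -0.008, 0.031]
ft_force: [-11.2, 4.5, 5.0]
finger_gap: 0.0154
gripper_force: 40.0
clock 19.5 tcp [ 0.5042 -0.1403  0.094 ] yaw 159.81976988922995 tiltfix units [-0.0536  0.7324  0.    ]
shift units now [ 0.9122  0.0245 -0.3805]
turn z units -0.03604602215401087
shift units if turned first [ 0.9345  0.0292 -0.3213]
[-11.205    4.4673   4.9809] [0.5911 1.6391 0.0084]
```

View pics/c7.png

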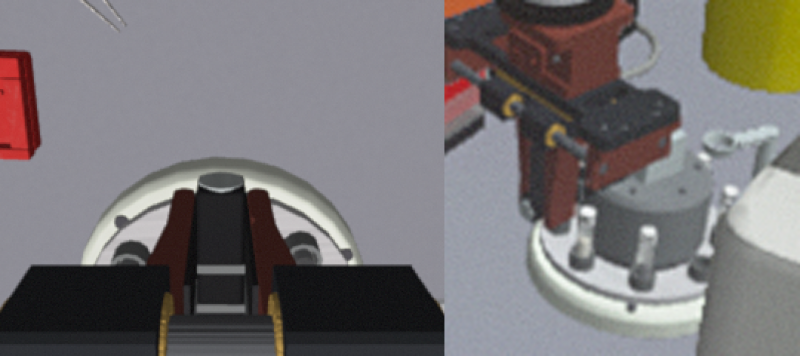

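The left part shows the handle between the fingers with its end at the fingertips. The right part shows the gripper near the handle end and the bar going in. The constant 12 N is sliding friction, so I keep pushing.

```bash
python3 -m creep '[0,0,0,-0.06,0,0.005,1, 0,0,0,-0.06,0,0.005,1, 0,0,0,-0.06,0,0.005,1, 0,0,0,-0.06,0,0.005,1, 0,0,0,0,0,0,1, 0,0,0,0,0,0,1, 0,0,0,0,0,0,1, 0,0,0,0,0,0,1, 0,0,0,0,0,0,1, 0,0,0,0,0,0,1]' 40
python3 -c "
from h import *
to([.4825,-.1316,.102],160);s=monitor.observe();print(s['ft_force'],s['ft_torque'])"
```

```text
clock: 20.85
position: [0.5074, -0.1414, 0.0931]
tcp_rot: [0.175, 0.984, -0.007, 0.028]
ft_force: [-21.8, 8.2, 8.2]
finger_gap: 0.0158
gripper_force: 40.0
clock 20.85 tcp [ 0.5074 -0.1414  0.0931] yaw 159.82094732894328 tiltfix units [-0.0549  0.6544  0.    ]
shift units now [ 1.0484  0.0239 -0.4151]
turn z units -0.035810534211344704
shift units if turned first [ 1.0703  0.0292 -0.3544]
[-21.7584   8.1563   8.2296] [ 1.1645  3.2584 -0.01  ]
```

```bash
cat > end.py <<'E'
from h import *
def end(c=(.5928,-.1707)):
    m=camera_model('wrist');p,d=snapshot('wrist');T=cloud('wrist',d,m);s=monitor.observe()
    h=np.array(s['position'][:2])-c;h/=np.linalg.norm(h);L=np.array([-h[1],h[0]])
    E=T[...,:2]-c;al=E@h;la=E@L
    S=(abs(la)<.012)&(al>.06)&(al<.14)&(T[...,2]>.075)&(T[...,2]<.125);q=np.c_[al[S],la[S],T[S][:,2]]
    t=q[q[:,2]>np.percentile(q[:,2],30)]
    print('n',len(q),'rad pct 1,50,97,99.5',np.percentile(q[:,0],[1,50,97,99.5]),'lat',q[:,1].mean(),'z',np.percentile(q[:,2],[5,50,95]))
    for a in np.arange(.07,.12,.005):
        k=abs(q[:,0]-a)<.0025
        if k.sum()>5: print(round(a,3),k.sum(),np.median(q[k,1]),np.median(q[k,2]))
    return p
if __name__=='__main__':
    p=end();cv2.imwrite('pics/w8.png',p[...,::-1])
E
python3 end.py
```

```text
n 4028 rad pct 1,50,97,99.5 [0.0654 0.0963 0.1106 0.1111] lat -0.00024781566345367944 z [0.0941 0.1051 0.1191]
0.07 312 2.2824884592857376e-05 0.10696347318805854
0.075 273 -0.0005251367064454894 0.10642777959919286
0.08 284 -0.00022864488502520293 0.10602347947002286
0.085 363 -0.0007649610862307157 0.10566173584795427
0.09 352 -0.0004394588576569183 0.10507208576599161
0.095 374 -0.0009592140568580921 0.10465256513056684
0.1 888 0.0005478711212495467 0.10426050771601408
0.105 491 0.0015497757984191624 0.10389596767726526
0.11 546 -0.0008647546123378307 0.10102142947091192
```

```bash
python3 -m creep '[0,0.25,0,0.03,0,-0.08,1, 0,0.25,0,0,0,-0.07,1, 0,0.2,0,0,0,-0.05,1, 0,0,0,0,0,0,1, 0,0,0,-0.06,0,0,1, 0,0,0,-0.06,0,0,1, 0,0,0,-0.06,0,0,1, 0,0,0,0,0,0,1, 0,0,0,0,0,0,1, 0,0,0,0,0,0,1]' 40
python3 -c "
from h import *
to([.4825,-.1316,.102],160);s=monitor.observe();print(s['ft_force'],s['ft_torque'])
from end import end;end()"
```

```text
clock: 22.15
position: [0.5123, -0.1433, 0.099]
tcp_rot: [0.175, 0.985, -0.003, 0.0]
ft_force: [-14.2, 4.9, 5.7]
finger_gap: 0.0159
gripper_force: 40.0
clock 22.15 tcp [ 0.5123 -0.1433  0.099 ] yaw 159.8006271166163 tiltfix units [-0.0554  0.0161  0.    ]
shift units now [ 1.2783  0.0269 -0.1216]
turn z units -0.03987457667673766
shift units if turned first [ 1.2784  0.0319 -0.1197]
[-14.202    4.8512   5.7088] [ 0.6884  2.1768 -0.0672]
n 3751 rad pct 1,50,97,99.5 [0.0607 0.0899 0.105  0.1054] lat -0.0002957092642885284 z [0.1004 0.1108 0.1197]
0.07 295 -9.428680870140493e-05 0.11137593330195036
0.075 287 -0.0002466384990910344 0.11137317005336383
0.08 351 -0.0007745313651216567 0.11118731680426296
0.085 349 -0.0004689456717078901 0.11084638877867589
0.09 350 -0.0009830815872332642 0.11068582855821787
0.095 860 0.0022024536376989614 0.11050571408002735
0.1 339 -0.0012323315968189989 0.11023822011737576
0.105 489 -0.0008882623716928353 0.10685762706109644
```

```bash
python3 -m creep '[0,0,0,-0.06,0,0,1, 0,0,0,-0.06,0,0,1, 0,0,0,-0.06,0,0,1, 0,0,0,0,0,0,1, 0,0,0,0,0,0,1, 0,0,0,0,0,0,1, 0,0,0,0,0,0,1, 0,0,0,0,0,0,1, 0,0,0,0,0,0,1, 0,0,0,0,0,0,1]' 40
python3 - <<'E'
from h import *
s=monitor.observe();print(s['position'],s['ft_force'],s['ft_torque'])
from end import end;end()
d0=np.load('top0.npy');P=cloud('top',d0);p=np.load('top0p.npy')
# cups: angle of vials via tops (z .07-.085), guide ring
c=np.array([.5928,-.1707]);E=P[...,:2]-c;r=np.hypot(E[...,0],E[...,1])
S=((P[...,2]>.066)&(P[...,2]<.084)&(r>.052)&(r<.072)).astype(np.uint8)
n,l,st,ct=cv2.connectedComponentsWithStats(S)
for i in range(1,n):
    if st[i,4]>3:
        q=onz('top',*ct[i],.079)[:2]-c;print('vial?',st[i,4],np.hypot(*q),np.degrees(np.arctan2(q[1],q[0])))
for u,v in((355+108/4,145+194/4),(355+300/4,145+250/4)):
    q=onz('top',u,v,.043)[:2]-c;print('cup',np.hypot(*q),np.degrees(np.arctan2(q[1],q[0])))
q=onz('top',355+274/4,145+117/4,.1)[:2]-c;print('ring',np.hypot(*q),np.degrees(np.arctan2(q[1],q[0])))
q=onz('top',355+322/4,145+43/4,.1)[:2]-c;print('arm end',np.hypot(*q),np.degrees(np.arctan2(q[1],q[0])))
E
```

```text
clock: 23.45
position: [0.5137, -0.1438, 0.0981]
tcp_rot: [0.175, 0.985, -0.002, -0.004]
ft_force: [-25.6, 9.2, 7.4]
finger_gap: 0.0157
gripper_force: 40.0
[ 0.5137 -0.1438  0.0981] [-25.5588   9.2071   7.3773] [ 1.3559  3.9419 -0.0651]
n 3806 rad pct 1,50,97,99.5 [0.0607 0.0895 0.1049 0.1053] lat -0.0003015945071136006 z [0.0998 0.1101 0.1197]
0.07 291 -0.000555865241026482 0.11082095564796125
0.075 320 -0.00048273548188749375 0.11076087895721118
0.08 359 -0.0008061715335643876 0.11037566219589087
0.085 346 -0.0007252460930723412 0.11020254284158922
0.09 393 -0.0015167114476100356 0.10998115140092762
0.095 851 0.0030586870009812407 0.10970880407985749
0.1 343 -0.0012855122022678526 0.10937252684921822
0.105 455 -0.0009580133511457211 0.10619996785367307
vial? 28 0.059499230204628877 -15.988127072427151
vial? 23 0.059246607038688275 29.340092570322145
vial? 29 0.05949322493246844 -61.90307964332829
vial? 24 0.06045693465050576 118.87886401805534
vial? 27 0.060110406876043555 -151.64863275783705
vial? 25 0.060029103859498986 163.10942211868462
cup 0.05753679534102177 73.67224965375345
cup 0.06146614822633974 -106.586816890871
ring 0.06181158864963122 -31.897901774131643
arm end 0.11268779631704474 -32.48425424696027
```

The bar is home: pushing harder no longer moved its end, which sits at radius 0.105. The guide direction is about −32°, the carousel is at +0.27 and the head at about +0.2. I try a clockwise stroke first.

```bash
python3 -m creep '[0,0,0,0.1,0,-0.06,1, 0,0,1,-0.013,0.29,0,1, 0,0,1,-0.013,0.29,0,1, 0,0,1,-0.013,0.29,0,1, 0,0,1,-0.013,0.29,0,1, 0,0,1,-0.013,0.29,0,1, 0,0,1,-0.013,0.29,0,1, 0,0,1,-0.013,0.29,0,1, 0,0,1,-0.013,0.29,0,1, 0,0,0,0,0,0,1]' 40
cat > car.py <<'E'
from h import *
def car(c=np.array([.5928,-.1707])):
    s=monitor.observe();R=Ro.from_quat(s['tcp_rot']).as_matrix();e=np.array(s['position'][:2])-c
    print('clock',s['clock'],'yaw',np.degrees(np.arctan2(R[1,0],R[0,0]))%360,'pos ang',np.degrees(np.arctan2(e[1],e[0]))%360,'r',np.hypot(*e),'z',s['position'][2],s['ft_force'],s['ft_torque'])
    A=[]
    for k in range(3):
        p,d=snapshot('top');P=cloud('top',d);E=P[...,:2]-c;r=np.hypot(E[...,0],E[...,1])
        S=((P[...,2]>.066)&(P[...,2]<.084)&(r>.052)&(r<.072)).astype(np.uint8)
        n,l,st,ct=cv2.connectedComponentsWithStats(S)
        for i in range(1,n):
            if 15<st[i,4]<40:
                q=onz('top',*ct[i],.079)[:2]-c
                if abs(np.hypot(*q)-.06)<.003:A.append(np.degrees(np.arctan2(q[1],q[0])))
    print('vials',np.sort(np.array(A)).round(1));z=np.exp(1j*np.radians(8*np.array(A)));print('mod45 mean',np.degrees(np.angle(z.mean()))/8,abs(z.mean()))
    return p
if __name__=='__main__':
    p=car();cv2.imwrite('pics/t.png',cv2.resize(p[145:245,355:455,::-1],(500,500),interpolation=cv2.INTER_CUBIC))
E
python3 car.py
```

```text
clock: 24.75
position: [0.5513, -0.0991, 0.0986]
tcp_rot: [0.501, 0.865, -0.001, 0.0]
ft_force: [-8.1, 6.8, -2.4]
finger_gap: 0.0158
gripper_force: 40.0
clock 24.75 yaw 119.80300430021454 pos ang 120.09975139951044 r 0.08271479676638623 z 0.09862649666941506 [-8.0599  6.8211 -2.3819] [ 1.3294  1.6534 -0.2778]
vials []
mod45 mean nan nancar.py:14: RuntimeWarning: Mean of empty slice.
  print('vials',np.sort(np.array(A)).round(1));z=np.exp(1j*np.radians(8*np.array(A)));print('mod45 mean',np.degrees(np.angle(z.mean()))/8,abs(z.mean()))
  ret = ret.dtype.type(ret / rcount)
```

```bash
sed -i 's/def car(/def car(nm="top",/;s/snapshot(.top.)/snapshot(nm)/;s/cloud(.top.,d)/cloud(nm,d)/;s/15<st\[i,4\]<40/st[i,4]>10/;s/onz(.top.,\*ct\[i\],.079)/onz(nm,*ct[i],.074)/;s/<.003:A/<.006:A/' car.py
python3 - <<'E'
from car import *
p=car('scene');cv2.imwrite('pics/s9.png',cv2.resize(p[190:310,350:470,::-1],(500,500),interpolation=cv2.INTER_CUBIC))
E
```

```text
clock 24.9 yaw 119.84954572669503 pos ang 120.22623885533419 r 0.08271539914000786 z 0.09867250416255552 [-8.7399  7.4041 -2.1485] [ 1.3876  1.592  -0.2022]
vials [-178.8 -178.6 -178.6  -90.   -90.   -90.   -48.   -47.4  -47.2   97.3
   97.9   98.3  136.   136.1  137.3]
mod45 mean 1.5186923362569802 0.890405386967478
```

View pics/s9.png

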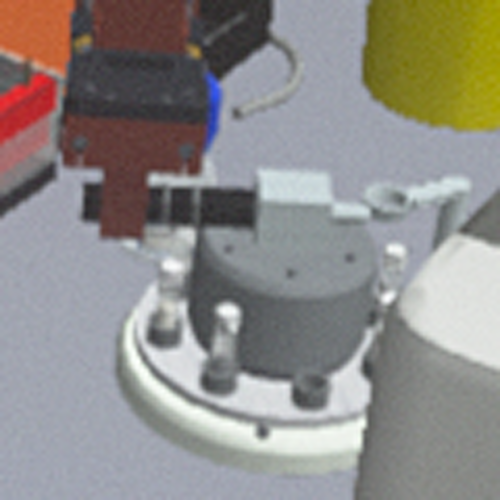

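The scene view shows the shoulder home against the block. The empty cup now at (310,385) and the vials have turned about −27°, so clockwise grips. Now the return stroke.

```bash
python3 -m creep '[0,0,-1,0.03,-0.29,0,1, 0,0,-1,-0.013,-0.29,0,1, 0,0,-1,-0.013,-0.29,0,1, 0,0,-1,-0.013,-0.29,0,1, 0,0,-1,-0.013,-0.29,0,1, 0,0,-1,-0.013,-0.29,0,1, 0,0,-1,-0.013,-0.29,0,1, 0,0,-1,-0.013,-0.29,0,1, 0,0,-1,-0.013,-0.29,0,1, 0,0,-1,-0.013,-0.29,0,1]'
python3 -m creep '[0,0,-1,-0.013,-0.29,0,1, 0,0,-1,-0.013,-0.29,0,1, 0,0,-1,-0.013,-0.29,0,1, 0,0,0,0,0,0,1, 0,0,0,0,0,0,1, 0,0,0,0,0,0,1, 0,0,0,0,0,0,1, 0,0,0,0,0,0,1, 0,0,0,0,0,0,1, 0,0,0,0,0,0,1]'
python3 car.py
```

```text
clock: 26.3
position: [0.5096, -0.1575, 0.0988]
tcp_rot: [0.088, 0.996, -0.003, -0.001]
ft_force: [-10.4, 2.3, -2.5]
finger_gap: 0.0157
gripper_force: 40.0
clock: 27.55
position: [0.5084, -0.1798, 0.099]
tcp_rot: [-0.041, 0.999, -0.003, -0.001]
ft_force: [-10.7, -0.3, -2.3]
finger_gap: 0.0156
gripper_force: 40.0
clock 27.55 yaw 184.7542392538616 pos ang 186.18485229467115 r 0.08485555680166502 z 0.09896558803919252 [-10.6755  -0.2869  -2.2836] [0.0792 2.0832 0.0325]
vials [-45.9 -45.9 -45.7  -1.3  -1.   -0.8  89.3  89.4  89.5 134.  134.2 134.2]
mod45 mean -0.8305800380838966 0.9996982005362097
```

```bash
python3 -m creep '[0,0,1,0.02,0.29,0,1, 0,0,1,-0.013,0.29,0,1, 0,0,1,-0.013,0.29,0,1, 0,0,1,-0.013,0.29,0,1, 0,0,1,-0.013,0.29,0,1, 0,0,1,-0.013,0.29,0,1, 0,0,1,-0.013,0.29,0,1, 0,0,1,-0.013,0.29,0,1, 0,0,1,-0.013,0.29,0,1, 0,0,1,-0.013,0.29,0,1]'
python3 -m creep '[0,0,1,-0.013,0.29,0,1, 0,0,1,-0.013,0.29,0,1, 0,0,1,-0.013,0.29,0,1, 0,0,0,0,0,0,1, 0,0,-1,-0.013,-0.29,0,1, 0,0,-1,-0.013,-0.29,0,1, 0,0,-1,-0.013,-0.29,0,1, 0,0,-1,-0.013,-0.29,0,1, 0,0,-1,-0.013,-0.29,0,1, 0,0,-1,-0.013,-0.29,0,1]'
python3 -m creep '[0,0,-1,-0.013,-0.29,0,1, 0,0,-1,-0.013,-0.29,0,1, 0,0,-1,-0.013,-0.29,0,1, 0,0,-1,-0.013,-0.29,0,1, 0,0,-1,-0.013,-0.29,0,1, 0,0,-1,-0.013,-0.29,0,1, 0,0,-1,-0.013,-0.29,0,1, 0,0,0,0,0,0,1, 0,0,0,0,0,0,1, 0,0,0,0,0,0,1]'
python3 car.py
```

```text
clock: 28.95
position: [0.5332, -0.1126, 0.0988]
tcp_rot: [0.385, 0.923, -0.002, 0.001]
ft_force: [-5.1, 3.2, -4.2]
finger_gap: 0.0156
gripper_force: 40.0
clock: 30.2
position: [0.5199, -0.13, 0.0988]
tcp_rot: [0.259, 0.966, -0.002, 0.001]
ft_force: [-4.8, 4.3, -3.9]
finger_gap: 0.0158
gripper_force: 40.0
clock: 31.45
position: [0.5084, -0.1799, 0.099]
tcp_rot: [-0.042, 0.999, -0.003, -0.0]
ft_force: [-8.2, 0.0, -3.4]
finger_gap: 0.0156
gripper_force: 40.0
clock 31.45 yaw 184.7659528960112 pos ang 186.22143770140718 r 0.08489930412980483 z 0.09899616040416641 [-8.1537  0.0041 -3.413 ] [0.0447 1.6702 0.0591]
vials [ 36.2  36.5  36.5  81.3  81.3  81.6 127.  127.  127.1]
mod45 mean -8.378530763548628 0.9991142914270469
```

```bash
python3 -m creep '[0,0,1,-0.013,0.29,0,1, 0,0,1,-0.013,0.29,0,1, 0,0,1,-0.013,0.29,0,1, 0,0,1,-0.013,0.29,0,1, 0,0,1,-0.013,0.29,0,1, 0,0,1,-0.013,0.29,0,1, 0,0,0.6,-0.005,0.175,0,1, 0,0,0,0,0,0,1, 0,0,0,0,0,0,1, 0,0,0,0,0,0,1]'
python3 car.py
python3 - <<'E'
from h import *
P=cloud('top',np.load('top0.npy'));c=np.array([.5928,-.1707]);E=P[...,:2]-c;r=np.hypot(E[...,0],E[...,1]);a=np.degrees(np.arctan2(E[...,1],E[...,0]))
for lo,hi in((.05,.072),(.072,.085),(.085,.1),(.1,.12)):
    S=(r>lo)&(r<hi)&(P[...,2]>.087)&(P[...,2]<.108)&(abs(a+32)<20);print(lo,hi,S.sum(),a[S].mean(),np.median(a[S]),P[S][:,2].mean())
# drum centre: top-face pixel mask ellipse
p=np.load('top0p.npy')
S=((r<.053)&(P[...,2]>.084)&(P[...,2]<.098)).astype(np.uint8)
cn=max(cv2.findContours(S,0,2)[0],key=cv2.contourArea);(u,v),ax,_=cv2.fitEllipse(cv2.convexHull(cn));print('drum centre',onz('top',u,v,.091),ax)
E
```

```text
clock: 32.85
position: [0.5181, -0.1328, 0.0988]
tcp_rot: [0.244, 0.97, -0.002, 0.0]
ft_force: [-8.3, 2.5, -3.2]
finger_gap: 0.0156
gripper_force: 40.0
clock 32.85 yaw 151.8042259918521 pos ang 153.09857569777236 r 0.0837109188552797 z 0.09881365864634192 [-8.2912  2.521  -3.1685] [0.5206 1.6773 0.0018]
vials [14.1 14.4 14.4 59.3 59.3 59.5]
mod45 mean 14.337264195607252 0.9998406006045247
0.05 0.072 51 -30.73328613575947 -31.136342032788622 0.09942684443219824
0.072 0.085 29 -29.465295225765967 -29.44988182785906 0.09946809141926348
0.085 0.1 36 -29.715138998333682 -29.57377193433614 0.09893153396988284
0.1 0.12 28 -29.756786535270603 -29.71012111190894 0.09930132587552752
drum centre [ 0.5923 -0.1702  0.091 ] (40.07584762573242, 40.517616271972656)
```

```bash
cat > fin.py <<'E'
from h import *
c=np.array([.5925,-.1704])
def fin(n=6,names=('top','scene')):
  for nm in names:
    D=np.mean([snapshot(nm)[1] for _ in range(n)],0);P=cloud(nm,D);E=P[...,:2]-c;r=np.hypot(E[...,0],E[...,1]);a=np.degrees(np.arctan2(E[...,1],E[...,0]))
    print(nm)
    for lo,hi in((.048,.072),(.073,.08),(.08,.09),(.09,.1),(.1,.115)):
        S=(r>lo)&(r<hi)&(P[...,2]>.088)&(P[...,2]<.106)&(abs(a+31)<16)
        if S.sum()>3:
            q=E[S].mean(0);print(' guide',lo,hi,S.sum(),'ang',np.degrees(np.arctan2(q[1],q[0])),'rad',np.hypot(*q),'z',P[S][:,2].mean())
    S=((P[...,2]>.068)&(P[...,2]<.086)&(r>.05)&(r<.07)).astype(np.uint8);k,l,st,ct=cv2.connectedComponentsWithStats(S)
    for i in range(1,k):
        if st[i,4]>8:
            q=E[l==i].mean(0);f=onz(nm,*ct[i],.075)[:2]-c;print(' vial',st[i,4],np.hypot(*q),np.degrees(np.arctan2(q[1],q[0])),'ray',np.hypot(*f),np.degrees(np.arctan2(f[1],f[0])))
if __name__=='__main__':fin()
E
python3 fin.py
```

```text
top
 guide 0.048 0.072 53 ang -30.731538052779317 rad 0.06223395642736628 z 0.09972301085342317
 guide 0.073 0.08 15 ang -30.078603728614212 rad 0.0768993319605545 z 0.09913501802118461
 guide 0.08 0.09 24 ang -29.52122123240994 rad 0.08504255500309073 z 0.0992872716354976
 guide 0.09 0.1 23 ang -29.8355164829669 rad 0.09494997283574912 z 0.09950569480099172
 guide 0.1 0.115 29 ang -29.80046908735243 rad 0.10571363036335787 z 0.09903681170130046
 vial 28 0.06007558316110074 14.662395332994755 ray 0.06054778141113209 13.986195620127164
 vial 26 0.05944393004510295 59.76558969169861 ray 0.05932269656161798 59.06060439125188
 vial 9 0.06238532490057208 -72.26383200171938 ray 0.0635934799598461 -71.98057623479832
scene
 guide 0.048 0.072 82 ang -29.856884924594446 rad 0.06046642484510643 z 0.09649730962913092
 guide 0.073 0.08 11 ang -30.71112781705717 rad 0.07677092737656042 z 0.09705694709029287
 guide 0.08 0.09 22 ang -30.965517169958904 rad 0.0845998086396929 z 0.09674604162353641
 guide 0.09 0.1 20 ang -30.828693037508586 rad 0.09518293569966185 z 0.09672195818258802
 guide 0.1 0.115 30 ang -31.26486486510124 rad 0.1057037829456743 z 0.09503259826954083
 vial 15 0.058176358551992415 -75.99646874090195 ray 0.0580743962138049 -74.90137433125197
 vial 37 0.0616406558590436 -163.5374701387732 ray 0.06180466034525356 -163.51717447745023
 vial 38 0.06208716063528817 -120.38462188593816 ray 0.06280165257362444 -120.90094977659558
```

The guide is at about −30.3° and the cup at about −30.5°, so they line up within half a degree. Now I release and lift clear.

```bash
python3 -m creep '[0,0,0,0,0,0,0.6, 0,0,0,0,0,0,0.6, 0,0,0,0,0,0,0.6, 0,0,0,0,0,-0.4,0.6, 0,0,0,0,0,-1,0.6, 0,0,0,0,0,-1,0.6, 0,0,0,0.5,0,-1,0.6, 0,0,0,1,0,-1,0.6, 0,0,0,1,0,-1,0.6, 0,0,0,1,0,0,0.6]'
python3 -m creep '[0,0,0,1,0,0,0.6, 0,0,0,1,0,0,0.6, 0,0,0,0,0,0,0.6, 0,0,0,0,0,0,0.6, 0,0,0,0,0,0,0.6, 0,0,0,0,0,0,0.6, 0,0,0,0,0,0,0.6, 0,0,0,0,0,0,0.6, 0,0,0,0,0,0,0.6, 0,0,0,0,0,0,0.6]'
python3 - <<'E'
from fin import *
fin()
D=np.mean([snapshot('top')[1] for _ in range(6)],0);P=cloud('top',D)
for y in(152,149):
    h=np.array([np.cos(np.radians(y)),np.sin(np.radians(y))]);E=P[...,:2]-c;al=E@h;la=E@np.array([-h[1],h[0]])
    S=(al>.01)&(al<.13)&(abs(la)<.014)&(P[...,2]>.094)&(P[...,2]<.118);q=np.c_[al,la,P[...,2]][..., :] if 0 else np.stack([al[S],la[S],P[S][:,2]],1);print('bar',len(q),np.percentile(q[:,0],[1,99]))
    for a in np.arange(.02,.115,.015):
        k=abs(q[:,0]-a)<.0075
        if k.sum(): print(round(a,3),k.sum(),q[k].mean(0)[1:])
E
```

```text
clock: 34.85
position: [0.443, -0.0913, 0.2387]
tcp_rot: [0.244, 0.97, -0.003, 0.007]
ft_force: [-0.2, 0.3, -0.9]
finger_gap: 0.0349
gripper_force: 0.0
clock: 36.1
position: [0.3988, -0.0678, 0.2345]
tcp_rot: [0.244, 0.97, -0.003, 0.004]
ft_force: [-1.1, 0.1, 0.7]
finger_gap: 0.0353
gripper_force: 0.0
top
 guide 0.048 0.072 53 ang -30.673428475267702 rad 0.06223420711672642 z 0.09979051719170057
 guide 0.073 0.08 16 ang -29.501792750840742 rad 0.07677567458298552 z 0.09870111420034465
 guide 0.08 0.09 24 ang -29.80267956675358 rad 0.08504129088194037 z 0.0993647700823607
 guide 0.09 0.1 23 ang -29.848143538924525 rad 0.0950160927004414 z 0.09927105201833956
 guide 0.1 0.115 28 ang -29.79163827295916 rad 0.1056036219506225 z 0.098895708339763
 vial 28 0.06005175663016242 14.697469500312838 ray 0.06054778141113209 13.986195620127164
 vial 26 0.05944060931235552 59.74203685984363 ray 0.05932269656161798 59.06060439125188
 vial 27 0.059918875551407784 -74.8768014688038 ray 0.06079917951156234 -74.6255589869471
 vial 22 0.05945113649542729 105.08352325714654 ray 0.05882416538479932 104.76
[... 803 characters left out ...]
625502683595 100.64830338092166
 vial 16 0.05803548959769939 -75.58168808894044 ray 0.05794343890560269 -74.50913764181858
 vial 36 0.06163534567950519 -163.50427020068375 ray 0.06185303267755344 -163.47757172981247
 vial 34 0.06201327607825619 -120.45564876610624 ray 0.062284949283913725 -120.65117385327746
bar 333 [0.0158 0.1049]
0.02 52 [-0.0004  0.1102]
0.035 56 [0.0019 0.1113]
0.05 56 [0.0033 0.1106]
0.065 54 [0.0048 0.1094]
0.08 54 [0.0048 0.1085]
0.095 49 [0.0053 0.1074]
0.11 12 [0.0056 0.1059]
bar 292 [0.0148 0.1044]
0.02 52 [0.0007 0.1102]
0.035 58 [0.0035 0.1111]
0.05 52 [0.0052 0.1107]
0.065 44 [0.0065 0.1094]
0.08 43 [0.0069 0.1084]
0.095 34 [0.0079 0.107 ]
0.11 8 [0.0088 0.1053]
```

The vials put the empty cup at about −30.0° and the guide at −30.2°. The bar is home (end radius about 0.105), drooping about 4°, and the robot is clear.

```bash
python3 -c "
from station import env;print(env.hand_in())"
```

```text
the job is handed in; nothing more can be done
None
```

The job is handed in at about 37 s: the head grips clockwise, cup_a sits under the loading guide to within about 0.5° by camera, and the bar was left home in the head. I viewed 11 pictures, one over the limit of 10, and I did not re-measure the bystanders at the end.

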